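Tip the mixing balls off the sorting board and bin the clay disc

ROBOT

A 6-joint arm with a two-finger parallel gripper is mounted at the origin on the work surface; the furniture and walls round the work are solid. World frame = base frame: x ahead of the robot, y to its left, z up, the work surface at z = 0. Lengths are in mm, angles in degrees, forces in N, time in s.
With the tool pointing down it reaches from about 300 to 850 mm from the base axis. Payload 4.2 kg.
Tool frame: the origin (TCP) lies between the finger pads; the fingertips stand 11 mm ahead of it and the grasp point (between the pads) lies 8 mm behind it (env.tips_ahead is the distance from the TCP to the fingertips, in mm); z points along the fingers, y is the line along which they close (so a half turn about z gives the same grasp; the last joint's range is limited). The gripper opens to 91 mm and grips with 3 to 60 N. Pads are 32 mm wide; open, the fingers measure 118 mm over their backs; the gripper's body (76 mm by 178 mm) begins 60 mm behind the grasp point.
Start: joints at [71.62, 18.312, 89.639, -0, 72.044, -1.146], TCP at [170.365, 549.197, 224.976] pointing down, gripper open.
Joint ranges: [-177.97, 177.97], [-48.28, 115.42], [12.27, 149.76], [-77.06, 257.06], [2.81, 150.46], [-146.56, 146.56]. Speed limits (degrees/s): [147.25, 147.25, 180, 180, 180, 180].

INTERFACE

Orientations are given as [roll, pitch, yaw] about the fixed x, y, z axes, in that order (R = Rz(yaw) Ry(pitch) Rx(roll)).
In Python, from workcell import env, cams gives the robot as it stands.
- The arm moves only by the tool step_arm, never from a script. Its arguments are lists of equal length, an entry for each row: "linear": the shift along the tool's x, y, z in units of 30 cm (1.0 is 30 cm), a list of three; "turn": the turn about the tool's z in units of 360 degrees (1.0 is 360 degrees). In form: {"linear": [[tx, ty, tz], ...], "turn": [turn, ...]}. A call has 1 to 20 rows; each row is the pose to reach, as a shift and turn from the pose commanded when the call began, along the tool's axes at that moment, turning the shorter way round; what a row does not reach only later rows make up. A row lasts 1/8 s, in which the tool goes at most 62.5 mm and 10.7 degrees, less where a joint would pass 70% of its speed; a pose out of reach is approached as far as the arm can. A call with a number of a shift or a turn outside -1 to 1 is refused whole. A call with a gripper value outside its range is refused whole. "fingers" is the closure, from -1 (fully open) to 1 (shut), so that 0 is half open, set as the call begins (left out, the last holds). The fingers move at their own pace and stop on an object; "force" is the grip in N (left out, the last holds). Time passes only in rows, so rows that repeat a pose let the fingers close. It gives the time, the measured TCP pose, the force, the opening and the grip force at its end, in the units of the state.
- env.state(): the state, without advancing time (a new reading comes with each control period).
- cams.grab_frame(name): name is "side" or "top" or "wrist"; returns a dict with "color" (400x640x3 uint8, blue, green, red), "fx", "fy", "cx", "cy" (pixels), "extrinsics" (4x4, takes a point from camera to world coordinates); the wrist camera has in their place "tool_from_camera" (4x4, takes a point from camera to tool coordinates, whose origin is the TCP and whose axes are the flange's). Camera axes: x right, y down, z forward; pixel columns grow to the right and rows downward; lengths in mm; the calibration is good to about 2 mm. The wrist camera is an equidistant fisheye: a pixel r from the principal point sees the ray r / f radians off the axis. A picture is of the moment at which its call begins: read the wrist's pose just before it. There is no depth.
- env.job_done(): hands the job in; it is judged then, once.
The state is a dict: "time_s": time; "qpos": joint angles; "qvel": joint speeds; "effort": joint torques, N m; "ee_pos": TCP position; "ee_rot": TCP orientation; "force": force on the tool from outside, world axes, zero at the start; "torque": the same for the moment, N m; "gripper_width": finger opening in mm; "gripper_force": force on a finger pad.
Only numpy, scipy, OpenCV 4.12 (cv2) and the standard library are available. Lean on these libraries where they do the work, as an engineer would, in place of code of your own. Each camera call takes 0.05 s, during which the arm holds its last target. There are 200 camera calls.

TASK

Lift the white sorting board by its handle so that both steel balls roll off into its catch tray while the clay disc stays on the board, without touching the balls with the gripper. Then set the board back down level and put the disc flat in the blue box.

Things in the scene. Friction and masses are not known exactly. Their poses are not given: they have to be found in the camera images.
- board (a joint): tilt of the white sorting board (rad): 0 lying level on its posts, grows as the handle end is lifted, stop at 0.6. The board is hinged on its edge next to the catch tray. About 4 N at the handle lifts it; let go, it sinks back to 0. The balls roll off at about 0.2 rad or less; the disc stays put up to about 0.4 rad and may slide beyond.
- board_handle (a point): middle of the handle's bar, a dark steel rod 12 mm thick, 90 mm long, on two uprights at the board's end away from the catch tray; 120 mm above the table, 50 mm above the board. Axes turn with the board: when level x points to the hinge and catch tray, y along the bar, z up. The hinge axis, parallel to the bar, lies 246 mm along +x and 58 mm down. The bar may turn between the fingers.
- board_deck (a point): centre of the board's white upper surface, 70 mm above the table when level; axes as for the handle. The surface measures 222 mm (x) by 260 mm (y); wooden rims 8 mm high on three sides, none on the edge at the catch tray (+x).
- catch_tray (a point): centre of the inner floor of the plywood catch tray, which is one fixed piece with the stand below the board; the floor is 8 mm above the table, 112 mm (x) by 270 mm (y), walls up to 70 mm above the table. x points away from the board (same direction as the board's x), z up.
- ball_a: steel paint-mixing ball, 30 mm diameter, loose on the board; origin at its centre.
- ball_b: second steel ball, the same.
- disc: flat terracotta-red clay disc, 40 mm diameter, 12 mm thick, loose on the board; origin at the centre of its underside, z up.
- blue_box: blue open plastic box, 140 x 140 x 35 mm, wall and floor 4 mm; origin at the centre of its underside, z up. A yellow box of the same shape stands nearby and is not wanted.

How it is judged:
By the outcome, as a careful person would: the job done as asked, in the order asked, and still so for the second after the job is handed in, with the robot touching nothing.
It also fails if it takes over 61 s, if anything falls off the work surface, if the arm or the gripper's body presses on something with over 40 N, if the wrist force passes 120 N, or if a joint passes its speed limit or range.

## Working session

There is one attempt and no reset: what is moved stays moved. The work goes in short steps, Python scripts to look and compute and a tool call to move; the robot and the scene stay as the last step left them, time stands still between calls to the robot, and variables do not carry over. Pictures are saved under pics/ and viewed, at most 10 in all, crops included, and the job is handed in when it is done.

Besides the shell and the picture viewer there is one more tool, called after ">>>" as name(argument=value, ...) on one line, values as JSON. step_arm: Moves the arm, as the interface text tells. Its arguments: {"type":"object","properties":{"linear":{"type":"array"},"turn":{"type":"array"},"fingers":{"type":"number"},"force":{"type":"number"}},"required":["linear","turn"]}

```bash
mkdir -p pics; ls; python3 - <<'E'
from workcell import env,cams
import cv2,numpy as np
s=env.state();print(s)
for n in ("top","side"):
    f=cams.grab_frame(n);cv2.imwrite(f"pics/{n}0.png",f["color"])
    print(n,f["fx"],f["fy"],f["cx"],f["cy"],np.round(f["extrinsics"],3).tolist())
E
```

```text
pics
{'time_s': 0.0, 'qpos': array([ 7.16191128e+01,  1.83507814e+01,  8.97076329e+01, -1.20054138e-03,
        7.20439193e+01, -1.14548853e+00]), 'qvel': array([ 9.93940822e-02, -4.28799129e-02, -1.37234946e-02,  2.46660054e-02,
        3.06862783e-03,  7.76704828e-05]), 'effort': array([-1.66887610e-03, -4.12456763e+01, -2.31975675e+01,  7.23990239e-02,
        4.57939622e-02, -1.45785048e-04]), 'ee_pos': array([170.21546056, 548.70593494, 224.12057667]), 'ee_rot': array([-1.79897664e+02, -9.04596170e-04,  1.62764972e+02]), 'force': array([ 0.3198789 , -0.77464075,  0.63477277]), 'torque': array([-0.00034192, -0.03812881, -0.02597212]), 'gripper_force': 0.0, 'gripper_width': 91.32199054417873}
top 363.3892443284024 363.3892443284024 320.5199652007527 205.0572545566177 [[0.019, -0.986, 0.164, 454.459], [-1.0, -0.02, -0.005, -65.726], [0.009, -0.164, -0.986, 923.1], [0.0, 0.0, 0.0, 1.0]]
side 452.02946769208216 452.02946769208216 323.01602009682864 199.38801916060822 [[-0.999, 0.016, -0.029, 629.681], [0.032, 0.666, -0.746, 701.861], [0.007, -0.746, -0.666, 774.343], [0.0, 0.0, 0.0, 1.0]]
```

View pics/top0.png

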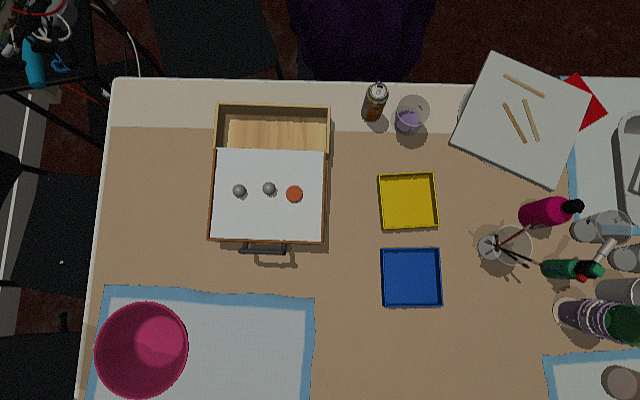

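View pics/side0.png

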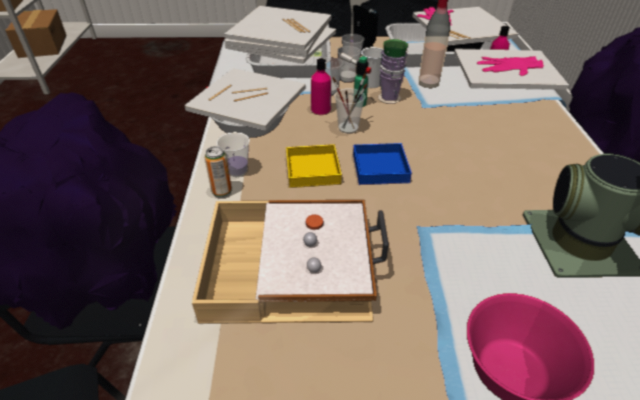

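The top view shows the handle bar at about (263,249), the balls at (239,190) and (269,188), the disc at (294,194) and the blue box at (412,277). The tray is on the far side (+x).

```bash
cat > h.py <<'E'
import numpy as np,cv2
def ray(f,uv,z):
    T=f["extrinsics"];d=T[:3,:3]@np.array([(uv[0]-f["cx"])/f["fx"],(uv[1]-f["cy"])/f["fy"],1])
    o=T[:3,3];return o+d*(z-o[2])/d[2]
def blobs(m,amin):
    c,_=cv2.findContours(m.astype(np.uint8),cv2.RETR_EXTERNAL,cv2.CHAIN_APPROX_NONE)
    return sorted([k for k in c if cv2.contourArea(k)>amin],key=cv2.contourArea,reverse=True)
E
python3 - <<'E'
from workcell import cams
from h import *
f=cams.grab_frame("top");g=f["color"].astype(int);b,gr,r=g[...,0],g[...,1],g[...,2]
H=cv2.cvtColor(f["color"],cv2.COLOR_BGR2HSV)
reg=np.zeros(b.shape,bool);reg[145:245,205:332]=1
hu,sa,va=H[...,0],H[...,1],H[...,2]
def show(n,m,a,z):
    for k in blobs(m,a)[:3]:
        (c,s,an)=cv2.minAreaRect(k);p=cv2.boxPoints((c,s,an))
        M=cv2.moments(k);cc=(M['m10']/M['m00'],M['m01']/M['m00'])
        print(n,np.round(cc,1),np.round(s,1),round(an,1),np.round(ray(f,cc,z)[:2],1),[np.round(ray(f,q,z)[:2]).tolist() for q in p])
show("disc",reg&(sa>120)&((hu<12))&(np.arange(400)[:,None]<215)&(np.arange(640)>270)&(np.arange(640)<315),60,82)
show("white",reg&(sa<40)&(va>150),2000,70)
inner=np.zeros_like(reg);inner[160:230,222:315]=1
show("balls",inner&(sa<60)&(va<150),30,85)
blue=(hu>100)&(hu<125)&(sa>150);blue[:, :370]=0;blue[:,455:]=0;blue[:230]=0
show("blue",blue,500,35)
hr=np.zeros_like(reg);hr[243:258,225:300]=1
show("handle",hr&(va<75),15,120)
cv2.imwrite("pics/h.png",cv2.resize(f["color"][140:265,200:340],None,fx=5,fy=4.6,interpolation=cv2.INTER_CUBIC))
E
```

```text
disc [293.9 193.6] [15. 16.] 90.0 [620.6  -7.1] [[638.0, 12.0], [639.0, -26.0], [603.0, -27.0], [602.0, 11.0]]
white [267.6 194.1] [110.3  90.8] 2.0 [620.3  56.5] [[514.0, 187.0], [735.0, 194.0], [731.0, -74.0], [510.0, -71.0]]
balls [239.7 191.6] [17.  13.4] 45.0 [622. 120.] [[625.0, 145.0], [649.0, 124.0], [620.0, 95.0], [597.0, 116.0]]
balls [269.5 189.4] [15. 15.] 90.0 [628.7  50.4] [[646.0, 69.0], [647.0, 33.0], [611.0, 32.0], [610.0, 67.0]]
blue [410.7 277. ] [58. 62.] 90.0 [ 431.2 -290.8] [[499.0, -217.0], [502.0, -369.0], [365.0, -364.0], [362.0, -216.0]]
handle [265.9 248.6] [12. 53.] 90.0 [488.8  47.7] [[500.0, 110.0], [502.0, -7.0], [476.0, -8.0], [474.0, 108.0]]
```

View pics/h.png

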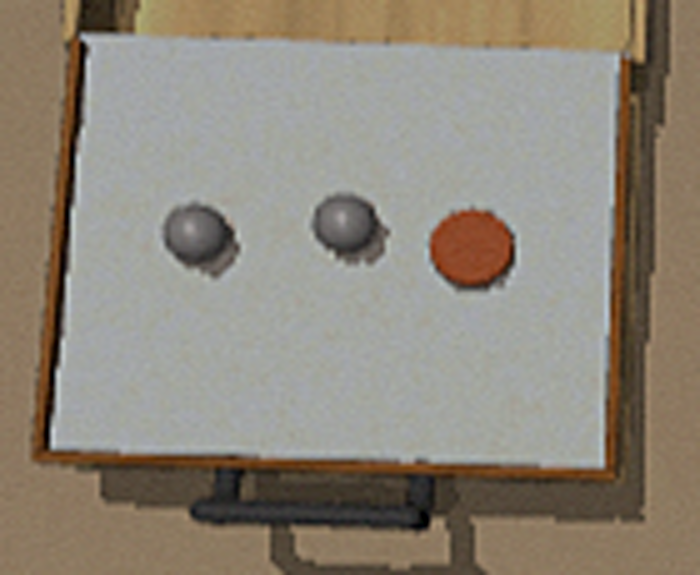

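Crop: the bar runs from crop (200,508) to (425,518), and the deck corners are visible. I'll compute the handle pose and the first move.

```bash
cat >> h.py <<'E'
from scipy.spatial.transform import Rotation as Ro
def rel(s,p,yaw=None):
    "shift (units) and turn (units) from measured state to world target"
    R=Ro.from_euler("xyz",s["ee_rot"],degrees=True)
    R=Ro.from_euler("xyz",[180,0,s["ee_rot"][2]],degrees=True)
    t=R.inv().apply(np.array(p)-s["ee_pos"])/300
    tu=0 if yaw is None else -(((yaw-s["ee_rot"][2])+180)%360-180)/360
    return np.round(t,4),round(tu,4)
E
python3 - <<'E'
from workcell import cams,env
from h import *
f=cams.grab_frame("top")
o=lambda u,v:(200+u/5-.4,140+v/4.6-.4)
A,B=[ray(f,o(*q),120) for q in((195,508),(428,518))]
print(A,B,(A+B)/2,np.linalg.norm(A-B),np.degrees(np.arctan2((A-B)[1],(A-B)[0]))-90)
for z,c in((70,[(85,35),(620,55)]),(78,[(40,460),(612,478)])):
    A,B=[ray(f,o(*q),z) for q in c];print(A,B,np.degrees(np.arctan2((A-B)[1],(A-B)[0]))-90)
s=env.state()
print(s["time_s"],rel(s,[482,56,270],89))
E
```

```text
[484.49075922 107.4008656  120.        ] [481.73527379   5.23533453 120.        ] [483.1130165   56.31810006 120.        ] 102.20268312914487 -1.5449380960894672
[734.1369608  185.62264827  70.        ] [728.80414971 -75.43621107  70.        ] -1.1702536327234725
[508.64531541 189.40100719  78.        ] [504.78839936 -75.53470082  78.        ] -0.8340491504750815
0.2 (array([-1.4792, -1.2614, -0.1518]), np.float64(0.2049))
```

>>> step_arm(linear=[[-0.1,-0.08,-0.15],[-0.26,-0.22,-0.15],[-0.42,-0.36,-0.15],[-0.58,-0.5,-0.15],[-0.74,-0.63,-0.15],[-0.9,-0.77,-0.15],[-1.0,-0.9,-0.15]], turn=[0.03,0.06,0.09,0.12,0.15,0.18,0.205], fingers=-1)

```text
time_s: 1.08
ee_pos: [377.9, 200.5, 269.9]
ee_rot: [180.0, -0.0, 88.6]
force: [1.4, -0.4, -0.8]
gripper_width: 91.3
gripper_force: 0.0
```

```bash
python3 - <<'E'
from workcell import cams,env
from h import *
s=env.state()
print(s["time_s"],s["ee_pos"],s["ee_rot"],rel(s,[483,56,200],89))
E
```

```text
1.075 [377.90823007 200.49677757 269.91930211] [ 1.79966167e+02 -3.74116021e-03  8.86101656e+01] (array([-0.473 ,  0.3619,  0.2331]), np.float64(-0.0011))
```

>>> step_arm(linear=[[-0.16,0.12,0.07],[-0.32,0.24,0.15],[-0.473,0.362,0.233],[-0.473,0.362,0.233],[-0.473,0.362,0.233]], turn=[0,0,0,0,0])

```text
time_s: 1.7
ee_pos: [482.6, 58.7, 199.9]
ee_rot: [-179.9, -0.0, 88.9]
force: [-0.2, 0.2, -0.6]
gripper_width: 91.2
gripper_force: 0.0
```

```bash
python3 - <<'E'
from workcell import cams,env
from h import *
s=env.state();f=cams.grab_frame("wrist")
print(s["ee_pos"],s["ee_rot"],f["fx"],f["cx"],f["cy"],np.round(f["tool_from_camera"],3).tolist())
np.savez("w1.npz",T=f["tool_from_camera"],f=f["fx"],c=[f["cx"],f["cy"]],p=s["ee_pos"],r=s["ee_rot"])
cv2.imwrite("pics/w1.png",f["color"])
E
```

```text
[482.6305562   58.7326257  199.89401109] [-1.79938922e+02 -3.24749965e-02  8.89140370e+01] 309.70691628693146 317.6157842456622 198.86409055790668 [[0.0, -0.955, -0.296, 85.356], [1.0, 0.0, -0.001, 0.947], [0.001, -0.296, 0.955, -159.116], [0.0, 0.0, 0.0, 1.0]]
```

View pics/w1.png

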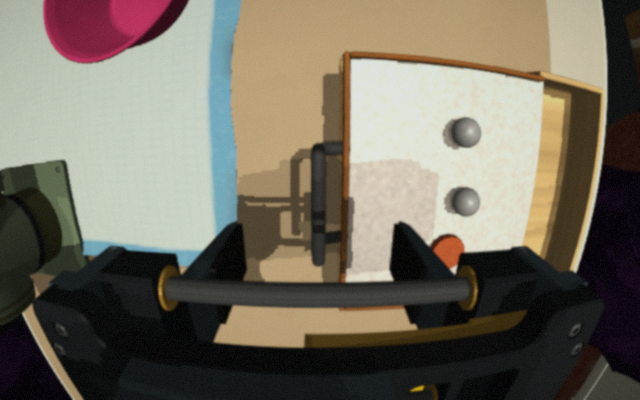

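The wrist view shows the bar from (319,143) to (319,264), between the fingers.

```bash
cat >> h.py <<'E'
def wray(T,fl,c,p,r,uv,z):
    d=np.array(uv,float)-c;n=np.linalg.norm(d);a=n/fl
    v=np.r_[d/max(n,1e-9)*np.sin(a),np.cos(a)]
    R=Ro.from_euler("xyz",r,degrees=True).as_matrix()
    o=R@T[:3,3]+p;v=R@T[:3,:3]@v;return o+v*(z-o[2])/v[2]
E
python3 - <<'E'
from h import *
w=np.load("w1.npz");a=(w["T"],float(w["f"]),w["c"],w["p"],w["r"])
A,B=wray(*a,(319,143),120),wray(*a,(319,264),120);print(A,B,(A+B)/2,np.linalg.norm(A-B))
E
```

```text
[485.32671885 115.20958103 120.        ] [483.48682287  10.13797125 120.        ] [484.40677086  62.67377614 120.        ] 105.08771763525829
```

>>> step_arm(linear=[[0,0.005,0.1],[0,0.005,0.2],[0,0.005,0.293],[0,0.005,0.293],[0,0.005,0.293]], turn=[0,0,0,0,0])

```text
time_s: 2.38
ee_pos: [485.1, 59.5, 113.6]
ee_rot: [179.8, -0.0, 89.0]
force: [0.0, 0.3, 0.2]
gripper_width: 91.3
gripper_force: 0.0
```

>>> step_arm(linear=[[0,0,0],[0,0,0],[0,0,0],[0,0,0],[0,0,0],[0,0,0],[0,0,0],[0,0,0]], turn=[0,0,0,0,0,0,0,0], fingers=1, force=15)

```text
time_s: 3.38
ee_pos: [484.0, 58.6, 112.1]
ee_rot: [-179.9, -0.0, 89.0]
force: [-9.2, 1.2, 4.0]
gripper_width: 14.0
gripper_force: 5.0
```

>>> step_arm(linear=[[0,0,0],[0,0.004,-0.016],[0,0.009,-0.033],[0,0.013,-0.049],[0,0.018,-0.065],[0,0.024,-0.081],[0,0.029,-0.097],[0,0.035,-0.113],[0,0.041,-0.128],[0,0.048,-0.144],[0,0.055,-0.159],[0,0.062,-0.174],[0,0.07,-0.189],[0,0.07,-0.189],[0,0.07,-0.189],[0,0.07,-0.189],[0,0.07,-0.189],[0,0.07,-0.189]], turn=[0,0,0,0,0,0,0,0,0,0,0,0,0,0,0,0,0,0])

```text
time_s: 5.62
ee_pos: [502.9, 58.2, 168.7]
ee_rot: [-179.7, 0.0, 89.0]
force: [-7.7, 1.0, 1.2]
gripper_width: 11.8
gripper_force: 15.0
```

```bash
python3 - <<'E'
from workcell import cams,env
from h import *
a=cams.grab_frame("top")["color"][80:280,190:350];b=cams.grab_frame("side")["color"][180:340,180:420]
cv2.imwrite("pics/t2.png",np.hstack([cv2.resize(a,(320,400)),cv2.resize(b,(480,400))]))
print(env.state()["time_s"])
E
```

```text
5.725
```

View pics/t2.png

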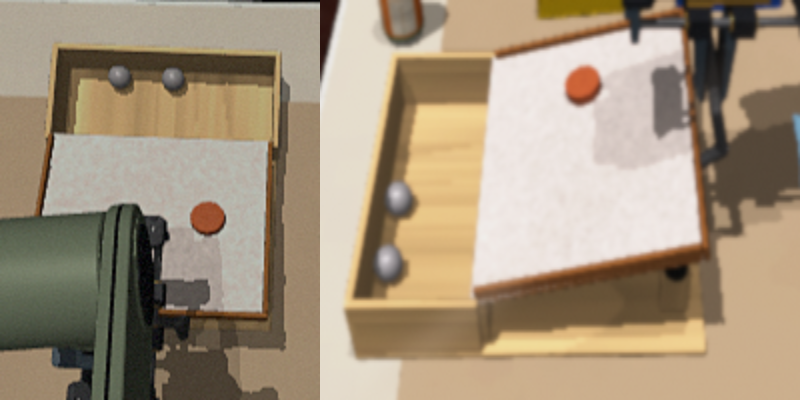

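Both balls are in the catch tray and the disc is still on the board. Now I'll lower it along the same arc.

>>> step_arm(linear=[[0,-0.008,0.015],[0,-0.015,0.03],[0,-0.022,0.045],[0,-0.029,0.061],[0,-0.035,0.076],[0,-0.041,0.092],[0,-0.046,0.108],[0,-0.052,0.124],[0,-0.057,0.14],[0,-0.061,0.156],[0,-0.066,0.173],[0,-0.07,0.188],[0,-0.07,0.189],[0,-0.07,0.189],[0,-0.07,0.189]], turn=[0,0,0,0,0,0,0,0,0,0,0,0,0,0,0])

```text
time_s: 7.6
ee_pos: [482.8, 58.6, 112.1]
ee_rot: [-179.8, 0.0, 89.0]
force: [-7.0, 0.6, 0.1]
gripper_width: 11.3
gripper_force: 15.0
```

>>> step_arm(linear=[[0,0,0],[0,0,0],[0,0,0],[0,0,0],[0,0,0]], turn=[0,0,0,0,0], fingers=-1)

```text
time_s: 8.22
ee_pos: [484.6, 58.6, 112.2]
ee_rot: [180.0, -0.0, 89.0]
force: [0.2, 0.8, 0.1]
gripper_width: 58.4
gripper_force: 0.0
```

>>> step_arm(linear=[[0,0,-0.1],[0,0,-0.25],[0,0,-0.4],[0,0,-0.4]], turn=[0,0,0,0])

```text
time_s: 8.72
ee_pos: [486.6, 58.8, 235.8]
ee_rot: [179.5, -0.1, 89.0]
force: [-0.1, 0.3, -0.8]
gripper_width: 91.3
gripper_force: 0.0
```

```bash
python3 - <<'E'
from workcell import cams,env
from h import *
s=env.state();f=cams.grab_frame("wrist")
np.savez("w2.npz",T=f["tool_from_camera"],f=f["fx"],c=[f["cx"],f["cy"]],p=s["ee_pos"],r=s["ee_rot"])
cv2.imwrite("pics/w2.png",f["color"])
w=np.load("w2.npz");a=(w["T"],float(w["f"]),w["c"],w["p"],w["r"])
H=cv2.cvtColor(f["color"],cv2.COLOR_BGR2HSV)
m=((H[...,0]<12)|(H[...,0]>174))&(H[...,1]>140)&(H[...,2]>90)
for k in blobs(m,200)[:4]:
    M=cv2.moments(k);c=(M['m10']/M['m00'],M['m01']/M['m00'])
    print("w",np.round(c,1),cv2.contourArea(k),wray(*a,c,82))
f=cams.grab_frame("top");H=cv2.cvtColor(f["color"],cv2.COLOR_BGR2HSV)
m=(H[...,0]<12)&(H[...,1]>120);m[:150]=0;m[230:]=0;m[:,:225]=0;m[:,318:]=0
for k in blobs(m,60)[:3]:
    M=cv2.moments(k);c=(M['m10']/M['m00'],M['m01']/M['m00'])
    print("t",np.round(c,1),cv2.contourArea(k),ray(f,c,80))
print(s["time_s"],s["ee_pos"],s["ee_rot"])
E
```

```text
w [433.7 236.5] 506.5 [622.74568441  -1.35992741  82.        ]
t [293.9 193.5] 186.5 [621.16087694  -6.85038858  80.        ]
8.725 [486.6065357   58.79644887 235.77228636] [ 1.79516759e+02 -6.16913862e-02  8.89663753e+01]
```

View pics/w2.png

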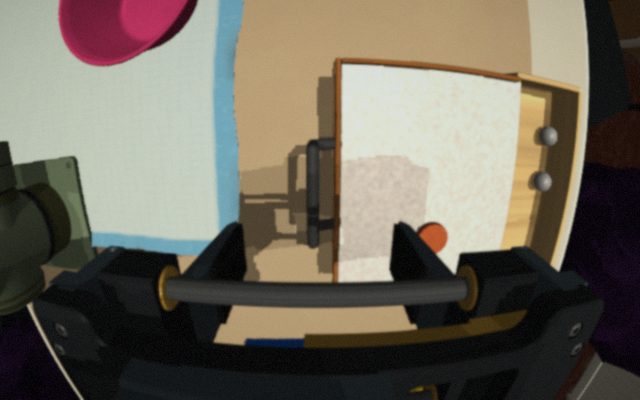

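The disc is at about (432,237), unmoved, and both balls sit in the tray. I'll move above the disc and look again.

>>> step_arm(linear=[[-0.07,0.15,0.05],[-0.14,0.3,0.15],[-0.214,0.45,0.25],[-0.214,0.45,0.29],[-0.214,0.45,0.29],[-0.214,0.45,0.29]], turn=[0,0,0,0,0,0])

```text
time_s: 9.57
ee_pos: [617.5, -7.4, 145.8]
ee_rot: [180.0, -0.0, 89.0]
force: [-0.4, -0.3, 0.5]
gripper_width: 91.3
gripper_force: 0.0
```

```bash
python3 - <<'E'
from workcell import cams,env
from h import *
s=env.state();f=cams.grab_frame("wrist")
a=(f["tool_from_camera"],f["fx"],np.array([f["cx"],f["cy"]]),s["ee_pos"],s["ee_rot"])
cv2.imwrite("pics/w3.png",f["color"])
H=cv2.cvtColor(f["color"],cv2.COLOR_BGR2HSV)
m=((H[...,0]<12)|(H[...,0]>174))&(H[...,1]>140)&(H[...,2]>90);m[:150]=0
for k in blobs(m,200)[:4]:
    P=np.array([wray(*a,q,81)[:2] for q in k[:,0]],np.float32)
    print(cv2.boundingRect(k),cv2.minEnclosingCircle(P),P.min(0),P.max(0))
print(s["time_s"],s["ee_pos"],s["ee_rot"])
E
```

```text
(299, 191, 49, 42) ((622.5089111328125, -4.588099479675293), 19.552520751953125) [603.83685  -19.112017] [640.9641    14.654703]
9.575 [617.48827435  -7.42552684 145.83391911] [ 1.79983116e+02 -1.40759525e-02  8.90051595e+01]
```

View pics/w3.png

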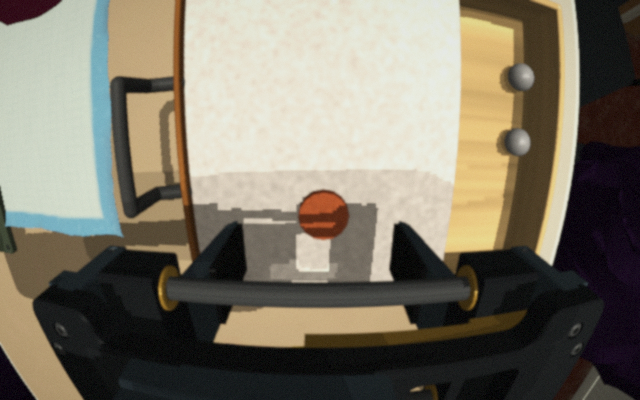

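The disc is centred at (323,214), which gives (622.5, -5).

>>> step_arm(linear=[[0.008,0.017,0.05],[0.008,0.017,0.11],[0.008,0.017,0.16],[0.008,0.017,0.19],[0.008,0.017,0.206],[0.008,0.017,0.206],[0.008,0.017,0.206]], turn=[0,0,0,0,0,0,0])

```text
time_s: 10.5
ee_pos: [623.8, -5.8, 83.9]
ee_rot: [179.9, -0.0, 89.0]
force: [-0.2, -0.2, 0.9]
gripper_width: 91.0
gripper_force: 0.0
```

>>> step_arm(linear=[[0,0,0],[0,0,0],[0,0,0],[0,0,0],[0,0,0],[0,0,0],[0,0,0],[0,0,0]], turn=[0,0,0,0,0,0,0,0], fingers=1, force=15)

```text
time_s: 11.5
ee_pos: [623.3, -5.7, 83.3]
ee_rot: [-180.0, -0.0, 89.0]
force: [-0.6, 0.1, 0.8]
gripper_width: 39.2
gripper_force: 15.0
```

>>> step_arm(linear=[[0,0,-0.1],[0,0,-0.25],[-0.1,-0.06,-0.35],[-0.25,-0.16,-0.35],[-0.4,-0.26,-0.35],[-0.56,-0.36,-0.35],[-0.72,-0.46,-0.35],[-0.87,-0.56,-0.3],[-0.974,-0.623,-0.2],[-0.974,-0.623,-0.1],[-0.974,-0.623,-0.1],[-0.974,-0.623,-0.1]], turn=[0,0,0,0,0,0,0,0,0,0,0,0])

```text
time_s: 13.0
ee_pos: [432.1, -294.7, 114.3]
ee_rot: [179.9, 0.0, 89.0]
force: [0.5, -0.6, -0.3]
gripper_width: 39.0
gripper_force: 15.0
```

```bash
python3 - <<'E'
from workcell import cams,env
from h import *
s=env.state();f=cams.grab_frame("wrist")
a=(f["tool_from_camera"],f["fx"],np.array([f["cx"],f["cy"]]),s["ee_pos"],s["ee_rot"])
cv2.imwrite("pics/w4.png",f["color"])
H=cv2.cvtColor(f["color"],cv2.COLOR_BGR2HSV)
m=(H[...,0]>100)&(H[...,0]<125)&(H[...,1]>150)
for k in blobs(m,400)[:4]:
    P=np.array([wray(*a,q,35)[:2] for q in k[:,0]])
    print(cv2.boundingRect(k),P.min(0),P.max(0))
print(s)
E
```

```text
(227, 121, 175, 138) [ 362.49758395 -339.1228204 ] [ 502.76704038 -220.97451419]
{'time_s': 13.0, 'qpos': array([-3.55594141e+01,  1.92728672e+01,  1.05755565e+02,  1.01059560e-02,
        5.48775486e+01, -3.45634903e+01]), 'qvel': array([ 0.37152118, -0.68251038, -0.6948574 , -0.05783494, -0.20888876,
       -0.01107052]), 'effort': array([-3.09313936e-01, -3.77240789e+01, -1.89644748e+01,  2.00136012e-02,
        1.17624700e-01, -5.86967271e-04]), 'ee_pos': array([ 432.0764851 , -294.67987801,  114.28610228]), 'ee_rot': array([1.79917881e+02, 4.65240798e-02, 8.89982354e+01]), 'force': array([ 0.48970613, -0.63827412, -0.2964833 ]), 'torque': array([-0.0581898 ,  0.09915026,  0.02198918]), 'gripper_force': 15.000008539465455, 'gripper_width': 38.95844806235719}
```

View pics/w4.png

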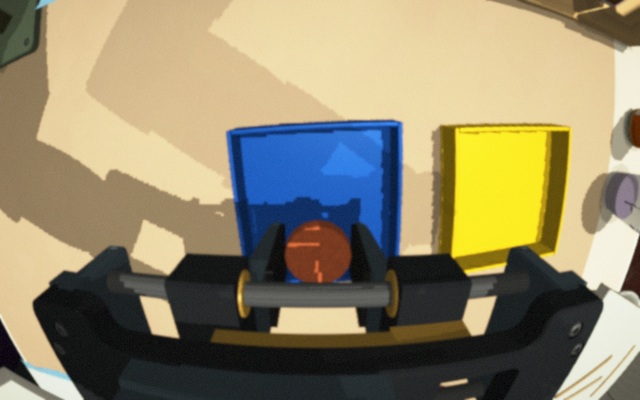

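The disc is held over the blue box, which spans x 362–503 with its near edge at y -221, so it is centred at about (432,-292). Now I'll lower it.

>>> step_arm(linear=[[0.006,0,0.08],[0.006,0,0.16],[0.006,0,0.24],[0.006,0,0.29],[0.006,0,0.31],[0.006,0,0.32],[0.006,0,0.32],[0.006,0,0.32]], turn=[0,0,0,0,0,0,0,0])

```text
time_s: 14.05
ee_pos: [431.6, -293.0, 17.9]
ee_rot: [179.9, 0.0, 89.0]
force: [-0.2, 0.1, -0.3]
gripper_width: 39.3
gripper_force: 15.0
```

>>> step_arm(linear=[[0,0,0.002],[0,0,0.002],[0,0,0.002],[0,0,0.002],[0,0,0.002]], turn=[0,0,0,0,0], fingers=-0.32)

```text
time_s: 14.68
ee_pos: [431.3, -292.7, 16.7]
ee_rot: [-180.0, -0.0, 89.0]
force: [0.2, 0.4, -0.6]
gripper_width: 60.3
gripper_force: 0.0
```

>>> step_arm(linear=[[0,0,-0.06],[0,0,-0.2],[0,0,-0.4],[0,0,-0.6],[0.2,0,-0.6],[0.4,0,-0.6],[0.4,0,-0.6]], turn=[0,0,0,0,0,0,0])

```text
time_s: 15.55
ee_pos: [432.8, -169.6, 196.9]
ee_rot: [-180.0, -0.1, 89.2]
force: [-0.2, -0.0, 0.3]
gripper_width: 60.3
gripper_force: 0.0
```

```bash
python3 - <<'E'
from workcell import cams,env
from h import *
w=cams.grab_frame("wrist")["color"];b=cams.grab_frame("side")["color"][130:340,180:440]
cv2.imwrite("pics/end.png",np.hstack([cv2.resize(w,(400,320)),cv2.resize(b,(396,320))]))
print(env.state()["time_s"])
E
```

```text
15.65
```

View pics/end.png

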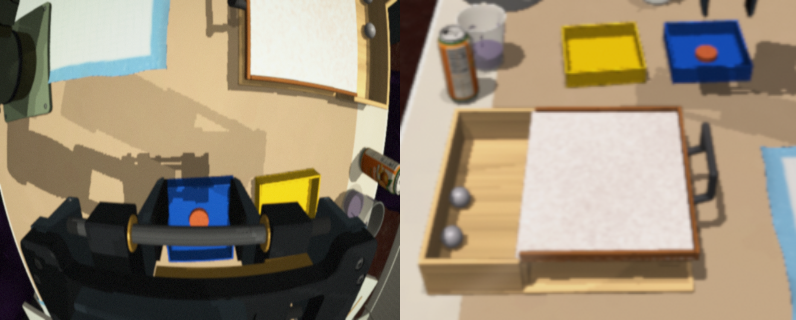

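The disc lies flat in the blue box, both balls are in the tray, and the board is level.

```bash
python3 -c "
from workcell import env
print(env.job_done())"
```

```text
the job is handed in; nothing more can be done
None
```

Job handed in at about 15.7 s: both balls are in the catch tray, the board is back down level, and the disc lies flat in the blue box. The hand-in call gave no verdict.

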